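Screw the hanging foot of the display plinth down to the table

TASK

One of the four feet of the square wooden display plinth hangs clear of the table top; its black T-bar knob stands higher than the other three. Turn that knob clockwise (seen from above) until its foot just touches the table, without forcing it further, then let go. Leave the egg-shaped stone standing on the plinth.

Things in the scene. Friction and masses are not known exactly. Their poses are not given: they have to be found in the camera images.
- plinth: Square wooden display plinth, 160 x 160 mm, immovable, any yaw; slab 26 to 40 mm above the table. Origin at its centre at table height, z up. Each corner has a screw foot: rubber-soled pad 30 mm across below, bush (top at 43.5 mm) and black T-bar knob above, 88 mm from the centre. The hanging foot is at (-0.062, 0.062) m in this frame; the other three stand on the table, locked.
- foot_knob (a joint): Turn of the hanging foot's knob, rad, growing clockwise seen from above; starts at 0.2 to 0.7. Knob and foot sink together 8 mm per rad (quick thread): the sole is 12 mm above the table at 0 and touches at 1.5. Before that the thread resists with 0.1 N m and stays where left; beyond 1.5 the sole presses, about 2 N m more per rad, and springs back to about 1.55 when let go.
- knob_grip (a point): Point on the hanging foot's knob axis at which to grip (TCP here): 70 mm above the table plus the foot's gap. The knob is a bar 44 mm long (this frame's x), 14 mm thick (y; close the fingers along y), 27 mm high, top 11 mm above this point; the frame turns with it, z up. Open to about 50 mm only: other knobs are 124 mm, the stone 65 mm away.
- egg_stone: Brown polished stone egg, 42 mm across and 48 mm tall, standing loose and upright on its flat foot in the middle of the plinth. Origin at the centre of its underside, z up along the egg. It is to stay where it stands.

How it is judged:
By the outcome, as a careful person would: the job done as asked, in the order asked, and still so for the second after the job is handed in, with the robot touching nothing.
It also fails if it takes over 35 s, if anything falls off the work surface, if the arm or the gripper's body presses on something with over 40 N, if the wrist force passes 120 N, or if a joint passes its speed limit or range.

ROBOT

A 7-joint arm with a two-finger parallel gripper is mounted at the origin on a cart in front of the work surface, level with it; the furniture and walls round the work are solid. World frame = base frame: x ahead of the robot, y to its left, z up, the work surface at z = 0. Lengths are in m, angles in rad, forces in N, time in s.
With the tool pointing down it reaches from about 0.35 to 0.9 m from the base axis. Payload 8.1 kg.
Tool frame: the origin (TCP) lies between the finger pads, 19 mm behind the fingertips; this is the grasp point; z points along the fingers, y is the line along which they close (so a half turn about z gives the same grasp; the last joint's range is limited). The gripper opens to 92 mm and grips with 3 to 60 N. Pads are 19 mm wide; open, the fingers measure 130 mm over their backs; the gripper's body (75 mm by 190 mm) begins 47 mm behind the grasp point.
Start: joints at [-1.269, 0.434, 0.025, 1.573, -0.012, 1.134, -0.075], TCP at [0.246, 0.574, 0.246] pointing down, gripper open.
Joint ranges: [-2.62, 2.62], [-0.44, 2.09], [-1.27, 1.32], [0.08, 2.57], [-1.32, 4.46], [0.12, 2], [-2.74, 2.74]. Speed limits (rad/s): [2.22, 2.22, 3.01, 3.01, 3.14, 3.14, 3.14].

INTERFACE

Orientations are given as a rotation vector (axis times angle).
In Python, from cell import arm gives the robot as it stands.
- The arm moves only by the tool carry_out, never from a script. Its arguments are lists of equal length, an entry for each row: "claw": the finger opening in cm, from 0 to 9.18; "delta_pos": the shift along the tool's x, y, z in cm, a list of three; "angular": the turn, a rotation vector about the tool's x, y, z in rad, a list of three. In form: {"claw": [claw, ...], "delta_pos": [[dx, dy, dz], ...], "angular": [[ax, ay, az], ...]}. A call has 1 to 20 rows; each row shifts and turns the commanded pose from where the row before left it, along the tool's axes as they then stand; what a row does not reach is not made up. A row lasts 1/10 s, in which the tool goes at most 50 mm and 8.59 degrees, less where a joint would pass 70% of its speed; a pose out of reach is approached as far as the arm can. A call with a gripper value outside its range is refused whole. The fingers move at their own pace and stop on an object; "force" is the grip in N (left out, the last holds). Time passes only in rows, so rows that do not move let the fingers close. It gives the time, the measured TCP pose, the force, the opening and the grip force at its end, in the units of the state.
- arm.observe(): the state, without advancing time (a new reading comes with each control period).
- arm.get_image(name): name is "scene" or "top"; returns a dict with "frame" (384x512x3 uint8, red, green, blue), "mtx" (3x3 intrinsics, pixels), "T" (4x4, takes a point from camera to world coordinates). Camera axes: x right, y down, z forward; pixel columns grow to the right and rows downward; lengths in m; the calibration is good to about 2 mm. A picture is of the moment at which its call begins. There is no depth.
- arm.sign_off(): hands the job in; it is judged then, once.
Trained networks look in a picture, given as the dict that the camera call returned (one of the last four; its "shot" number tells which), for a name from the list of things; names that differ only in an ending like _2 or _b are one class to them, and where a whole thing is asked for, a point or a joint stands for the part that bears it (a point fixed in the world has none). Each returns a list of dicts, best first, with "conf" (0 to 1); they miss things now and then, are a little off and sometimes report something else, mostly with a low value. They report only what shows in the picture. A call takes as long as a camera call.
- arm.look_for(label, picture): "centre" ([column, row] as shares, 0 to 1, of the picture: columns of its width, rows of its height, amid what is visible of it).
- arm.trace(label, picture): "region" (384x512 bool, what is visible of it) and "centre" ([column, row] as shares, 0 to 1, of the picture: columns of its width, rows of its height, amid what is visible of it).
- arm.place_of(label, picture): "centre" ([column, row] as shares, 0 to 1, of the picture: columns of its width, rows of its height: a listed point, or the origin of a listed thing).
The state is a dict: "clock": time; "joints": joint angles; "dq": joint speeds; "joint_efforts": joint torques, N m; "position": TCP position; "ee_rot": TCP orientation; "force": force on the tool from outside, world axes, zero at the start; "ft_torque": the same for the moment, N m; "width": opening from 0.0 (shut) to 1.0 (fully open); "gripper_force": force on a finger pad.
Only numpy, scipy, OpenCV 4.12 (cv2) and the standard library are available. Lean on these libraries where they do the work, as an engineer would, in place of code of your own. Each camera call takes 0.05 s, during which the arm holds its last target. There are 200 camera calls.

## Working session

There is one attempt and no reset: what is moved stays moved. The work goes in short steps, Python scripts to look and compute and a tool call to move; the robot and the scene stay as the last step left them, time stands still between calls to the robot, and variables do not carry over. Pictures are saved under pics/ and viewed, at most 10 in all, crops included, and the job is handed in when it is done.

Besides the shell and the picture viewer there is one more tool, called after "Request:" as name(argument=value, ...), one argument or row to a line, values as JSON. carry_out: Moves the arm, as the interface text tells. Its arguments: {"type":"object","properties":{"claw":{"type":"array","items":{"type":"number"}},"delta_pos":{"type":"array","items":{"type":"array","items":{"type":"number"}}},"angular":{"type":"array","items":{"type":"array","items":{"type":"number"}}},"force":{"type":"number"}},"required":["claw","delta_pos","angular"]}

```bash
mkdir -p pics; cat > h.py <<'E'
import numpy as np, cv2
from cell import arm
def pic(n): return arm.get_image(n)
def proj(p,P):
    P=np.atleast_2d(P); T=np.linalg.inv(p["T"]); c=P@T[:3,:3].T+T[:3,3]; u=c@p["mtx"].T; return u[:,:2]/u[:,2:]
def ray(p,uv):
    d=p["T"][:3,:3]@np.linalg.solve(p["mtx"],[uv[0],uv[1],1]); return p["T"][:3,3],d/np.linalg.norm(d)
def atz(p,uv,z):
    o,d=ray(p,uv); return o+d*(z-o[2])/d[2]
def tri(rs):
    A=0;b=0
    for o,d in rs:
        M=np.eye(3)-np.outer(d,d);A=A+M;b=b+M@o
    x=np.linalg.solve(A,b); return x,[np.linalg.norm((np.eye(3)-np.outer(d,d))@(x-o)) for o,d in rs]
E
python3 - <<'E'
from h import *
ims=[]
R={}
for n in("scene","top"):
    p=pic(n); ims.append(p["frame"][:,:,::-1]); print(n,p["T"].round(3).tolist())
    for l in("plinth","foot_knob","knob_grip","egg_stone"):
        r=[(np.array(d["centre"])*[512,384],round(d["conf"],2)) for d in arm.place_of(l,p)] if l!="foot_knob" else [(np.array(d["centre"])*[512,384],round(d["conf"],2)) for d in arm.look_for(l,p)]
        print(n,l,[(a.round(1).tolist(),c) for a,c in r])
        if r: R.setdefault(l,[]).append(ray(p,r[0][0]))
    cv2.imwrite(f"pics/{n}0.png",cv2.resize(ims[-1],(768,576),interpolation=cv2.INTER_CUBIC))
for l in R:
    if len(R[l])>1: print(l,tri(R[l]))
s=arm.observe();print(s["clock"],s["position"],s["ee_rot"])
E
```

```text
scene [[0.767, -0.479, 0.427, 0.192], [-0.641, -0.557, 0.527, -0.403], [-0.014, -0.678, -0.734, 0.699], [0.0, 0.0, 0.0, 1.0]]
scene plinth [([237.6, 214.8], 0.68)]
scene foot_knob [([200.9, 181.6], 0.8)]
scene knob_grip [([199.5, 185.3], 0.59)]
scene egg_stone [([238.5, 204.9], 0.77)]
top [[0.015, -0.989, 0.149, 0.396], [-1.0, -0.018, -0.02, 0.063], [0.022, -0.149, -0.989, 0.926], [0.0, 0.0, 0.0, 1.0]]
top plinth [([243.5, 196.4], 0.85)]
top foot_knob [([211.1, 206.4], 0.64)]
top knob_grip [([213.3, 213.1], 0.48)]
top egg_stone [([249.3, 195.7], 0.73)]
plinth (array([ 0.52896965,  0.06753624, -0.00776994]), [np.float64(0.0005782028693909656), np.float64(0.000578202869390963)])
foot_knob (array([0.4880698 , 0.14224345, 0.08054344]), [np.float64(0.003945404412600752), np.float64(0.003945404412600792)])
knob_grip (array([0.47573742, 0.13554112, 0.08044506]), [np.float64(0.0008750811917892852), np.float64(0.0008750811917893121)])
egg_stone (array([0.52328567, 0.05354688, 0.04633513]), [np.float64(0.0005361150769674372), np.float64(0.0005361150769674263)])
0.5 [0.24616609 0.57449995 0.24550105] [6.31680016e-01 3.07742150e+00 2.67981819e-05]
```

```bash
python3 - <<'E'
from h import *
for n,c in(("scene",(130,130,350,295)),("top",(160,120,320,270))):
    p=pic(n); f=p["frame"][c[1]:c[3],c[0]:c[2],::-1]
    s=4 if n=="top" else 3.6
    s=min(s,599/f.shape[0],799/f.shape[1]); print(s)
    cv2.imwrite(f"pics/{n}1.png",cv2.resize(f,None,fx=s,fy=s,interpolation=cv2.INTER_CUBIC))
E
```

```text
3.6
3.993333333333333
```

View pics/scene1.png

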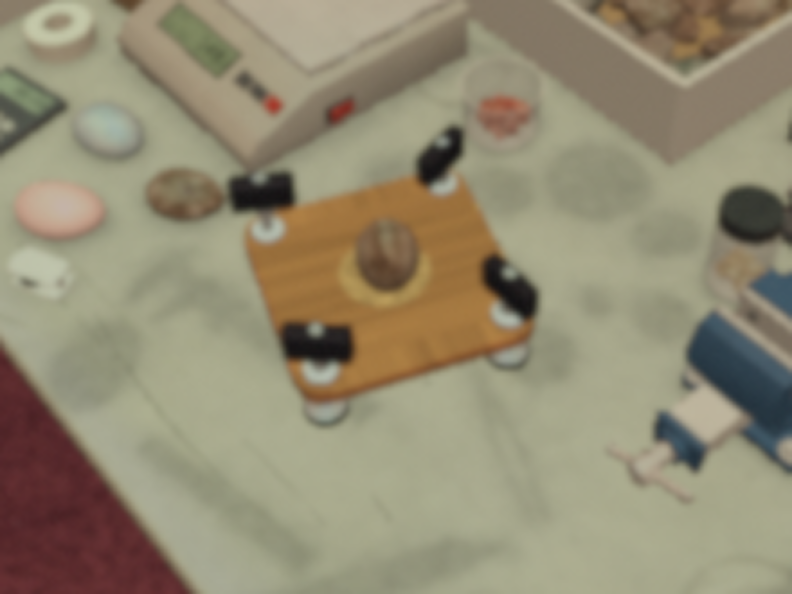

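View pics/top1.png

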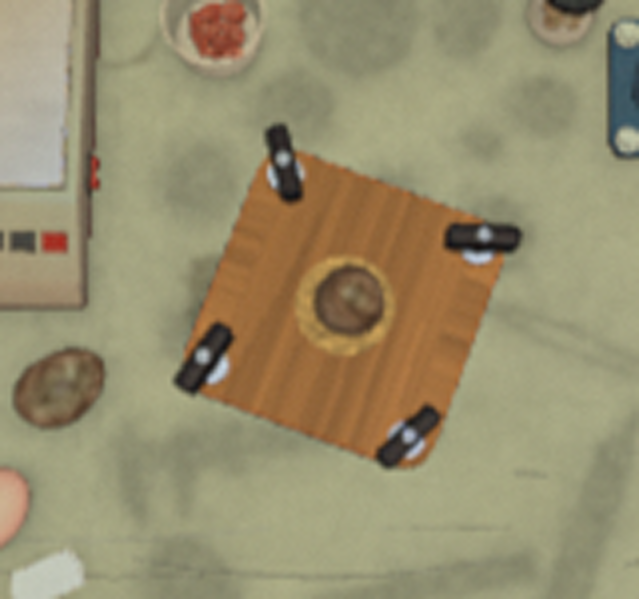

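The hanging knob, highest in the scene view, is at about (260,190) in the scene crop and (205,357) in the top crop, which is the left-near corner. The other three knobs and the egg, at the centre, are clear of it. Next I measure the bar.

```bash
python3 - <<'E'
from h import *
from scipy.spatial.transform import Rotation as Ro
S=pic("scene");T=pic("top")
sd=np.array([[261,180],[440,143],[510,267],[316,330]])/3.6+[130,130]
td=np.array([[204,356],[284,160],[484,235],[409,436]])/3.9933+[160,120]
for a,b in zip(sd,td): print("dot",*[np.round(v,4) for v in tri([ray(S,a),ray(T,b)])])
g=cv2.cvtColor(T["frame"],cv2.COLOR_RGB2GRAY); m=(g<60).astype(np.uint8)
n,L,st,c=cv2.connectedComponentsWithStats(m)
for b in td:
    i=np.argmin([np.hypot(*(c[k]-b)) if k and st[k,4]>30 else 999 for k in range(n)])
    pts=np.argwhere(L==i)[:,::-1].astype(float)
    W=np.array([atz(T,q,.085)[:2] for q in pts]); mu=W.mean(0); w,v=np.linalg.eigh(np.cov((W-mu).T))
    print("bar",len(pts),mu.round(4),"ang deg",np.degrees(np.arctan2(v[1,1],v[0,1])).round(1)%180,"len",np.ptp((W-mu)@v).round(4), "wid",np.ptp((W-mu)@v[:,0]).round(4))
s=arm.observe();M=Ro.from_rotvec(s["ee_rot"]).as_matrix();print(M.round(3)); print("tool y ang",np.degrees(np.arctan2(M[1,1],M[0,1])))
print(s["force"],s["ft_torque"])
E
```

```text
dot [0.4856 0.1393 0.088 ] [0.0011 0.0011]
dot [0.6019 0.0973 0.0789] [0.001 0.001]
dot [ 0.559  -0.0193  0.0854] [0.0016 0.0016]
dot [0.443  0.0227 0.0791] [0.0011 0.0011]
bar 88 [0.4851 0.1404] ang deg 147.4 len 0.0406 wid 0.0141
bar 44 [0.587  0.0953] ang deg 6.5 len 0.0233 wid 0.0125
bar 92 [ 0.5566 -0.016 ] ang deg 88.1 len 0.0393 wid 0.0147
bar 33 [0.4515 0.016 ] ang deg 119.3 len 0.0162 wid 0.0118
[[-0.919  0.394  0.   ]
 [ 0.394  0.919  0.   ]
 [ 0.     0.    -1.   ]]
tool y ang 66.80096582592276
[-0.03485114 -0.29970986  0.19076656] [ 0.01484673 -0.00345723  0.01244375]
```

Request:
carry_out(
  claw=[5, 5, 5, 5, 5, 5, 5, 5, 5, 5, 5, 5, 5, 5, 5, 5, 5, 5, 5, 5],
  delta_pos=[
    [-2.45, -1.91, 0],
    [-2.45, -1.91, 0],
    [-2.45, -1.91, 0],
    [-2.45, -1.91, 0],
    [-2.45, -1.91, 0],
    [-2.45, -1.91, 0],
    [-2.45, -1.91, 0],
    [-2.45, -1.91, 0],
    [-2.45, -1.91, 0],
    [-2.45, -1.91, 0],
    [-2.45, -1.91, 0],
    [-2.45, -1.91, 0],
    [-2.45, -1.91, 0],
    [-2.45, -1.91, 0],
    [-2.45, -1.91, 0],
    [-2.45, -1.91, 0],
    [0, 0, 0],
    [0, 0, 0],
    [0, 0, 0],
    [0, 0, 0],
  ],
  angular=[
    [0, 0, 0],
    [0, 0, 0],
    [0, 0, 0],
    [0, 0, 0],
    [0, 0, 0],
    [0, 0, 0],
    [0, 0, 0],
    [0, 0, 0],
    [0, 0, 0],
    [0, 0, 0],
    [0, 0, 0],
    [0, 0, 0],
    [0, 0, 0],
    [0, 0, 0],
    [0, 0, 0],
    [0, 0, 0],
    [0, 0, 0.08],
    [0, 0, 0.08],
    [0, 0, 0],
    [0, 0, 0],
  ],
  force=15,
)

```text
clock: 2.7
position: [0.486, 0.1394, 0.2456]
ee_rot: [0.871, 3.018, 0.0]
force: [-0.6, 0.8, 0.3]
width: 0.547
gripper_force: 0.0
```

```bash
cat > st.py <<'E'
from h import *
from scipy.spatial.transform import Rotation as Ro
s=arm.observe();M=Ro.from_rotvec(s["ee_rot"]).as_matrix()
print(s["clock"],s["position"].round(4) if hasattr(s["position"],"round") else s["position"],"yang",np.degrees(np.arctan2(M[1,1],M[0,1])).round(2))
print("to knob tool cm",(100*M.T@(np.array([.4856,.1393,.0775])-s["position"])).round(2))
print(np.round(s["force"],2),np.round(s["ft_torque"],3),s["width"]*9.2,s["gripper_force"],np.round(s["joints"],2))
E
python3 st.py
```

```text
2.7 [0.486  0.1394 0.2456] yang 57.79
to knob tool cm [ 0.03 -0.03 16.81]
[-0.57  0.79  0.27] [-0.037 -0.005  0.039] 5.030904616631403 0.0 [-0.6   0.24  0.26  1.88 -0.07  1.04  0.7 ]
```

Request:
carry_out(
  claw=[5, 5, 5, 5, 5, 5, 5, 5, 5, 5],
  delta_pos=[
    [0, 0, 2.5],
    [0, 0, 2.5],
    [0, 0, 2.5],
    [0, 0, 2.5],
    [0, 0, 2.5],
    [0, 0, 2],
    [0, 0, 1.5],
    [0, 0, 0.8],
    [0, 0, 0],
    [0, 0, 0],
  ],
  angular=[
    [0, 0, 0],
    [0, 0, 0],
    [0, 0, 0],
    [0, 0, 0],
    [0, 0, 0],
    [0, 0, 0],
    [0, 0, 0],
    [0, 0, 0],
    [0, 0, 0],
    [0, 0, 0],
  ],
)

```text
clock: 3.7
position: [0.4865, 0.1394, 0.078]
ee_rot: [0.874, 3.017, 0.001]
force: [0.7, 0.7, -0.3]
width: 0.543
gripper_force: 0.0
```

```bash
python3 st.py; python3 - <<'E'
from h import *
o=[]
for n,c in(("scene",(160,110,290,240)),("top",(160,140,290,270))):
    p=pic(n); o.append(cv2.resize(p["frame"][c[1]:c[3],c[0]:c[2],::-1],(395,395),interpolation=cv2.INTER_CUBIC))
cv2.imwrite("pics/a.png",np.hstack(o))
E
```

```text
3.7 [0.4865 0.1394 0.078 ] yang 57.68
to knob tool cm [ 0.07 -0.06  0.05]
[ 0.75  0.71 -0.31] [-0.012 -0.     0.014] 4.994656063062985 0.0 [-0.54  0.46  0.21  2.05 -0.16  0.64  0.78]
```

View pics/a.png

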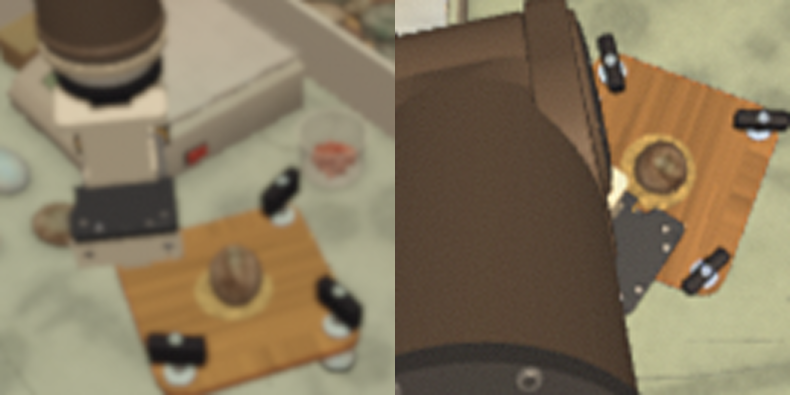

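The gripper is over the hanging knob at about (125,240) on the left. The egg and the other knobs are clear. I close the fingers.

Request:
carry_out(
  claw=[0.8, 0.8, 0.8, 0.8, 0.8, 0.8, 0.8, 0.8, 0.8, 0.8],
  delta_pos=[
    [0, 0, 0],
    [0, 0, 0],
    [0, 0, 0],
    [0, 0, 0],
    [0, 0, 0],
    [0, 0, 0],
    [0, 0, 0],
    [0, 0, 0],
    [0, 0, 0],
    [0, 0, 0],
  ],
  angular=[
    [0, 0, 0],
    [0, 0, 0],
    [0, 0, 0],
    [0, 0, 0],
    [0, 0, 0],
    [0, 0, 0],
    [0, 0, 0],
    [0, 0, 0],
    [0, 0, 0],
    [0, 0, 0],
  ],
  force=25,
)

```text
clock: 4.8
position: [0.4862, 0.1393, 0.0776]
ee_rot: [0.875, 3.017, 0.0]
force: [-0.3, 1.1, 1.1]
width: 0.152
gripper_force: 24.9
```

```bash
python3 st.py
```

```text
4.8 [0.4862 0.1393 0.0776] yang 57.64
to knob tool cm [ 0.05 -0.04  0.01]
[-0.28  1.09  1.11] [ 0.267 -0.063 -0.13 ] 1.3943200426571252 24.940310418605804 [-0.54  0.46  0.21  2.05 -0.16  0.64  0.78]
```

Request:
carry_out(
  claw=[0.8, 0.8, 0.8, 0.8, 0.8, 0.8, 0.8, 0.8, 0.8, 0.8, 0.8, 0.8, 0.8, 0.8],
  delta_pos=[
    [0, 0, 0.04],
    [0, 0, 0.04],
    [0, 0, 0.04],
    [0, 0, 0.04],
    [0, 0, 0.04],
    [0, 0, 0.04],
    [0, 0, 0.04],
    [0, 0, 0.04],
    [0, 0, 0.04],
    [0, 0, 0.04],
    [0, 0, 0.04],
    [0, 0, 0.04],
    [0, 0, 0],
    [0, 0, 0],
  ],
  angular=[
    [0, 0, 0.05],
    [0, 0, 0.05],
    [0, 0, 0.05],
    [0, 0, 0.05],
    [0, 0, 0.05],
    [0, 0, 0.05],
    [0, 0, 0.05],
    [0, 0, 0.05],
    [0, 0, 0.05],
    [0, 0, 0.05],
    [0, 0, 0.05],
    [0, 0, 0.05],
    [0, 0, 0],
    [0, 0, 0],
  ],
)

```text
clock: 6.2
position: [0.4855, 0.1387, 0.0727]
ee_rot: [-1.726, -2.624, 0.002]
force: [-3.5, -1.9, 4.7]
width: 0.152
gripper_force: 24.9
```

```bash
python3 st.py
```

```text
6.2 [0.4855 0.1387 0.0727] yang 23.32
to knob tool cm [ 0.05  0.03 -0.48]
[-3.55 -1.89  4.66] [-0.525  0.728 -0.113] 1.4028588656499623 24.941878616809845 [-0.66  0.49  0.38  2.07 -0.29  0.64  0.32]
```

Request:
carry_out(
  claw=[0.8, 0.8, 0.8, 0.8],
  delta_pos=[
    [0, 0, 0.03],
    [0, 0, 0.03],
    [0, 0, 0.03],
    [0, 0, 0],
  ],
  angular=[
    [0, 0, 0.04],
    [0, 0, 0.04],
    [0, 0, 0.04],
    [0, 0, 0],
  ],
)

```text
clock: 6.6
position: [0.4854, 0.1387, 0.0717]
ee_rot: [-1.882, -2.514, 0.002]
force: [-3.2, -2.2, 5.7]
width: 0.152
gripper_force: 24.9
```

```bash
cat > tq.py <<'E'
from h import *
from scipy.spatial.transform import Rotation as Ro
for i in range(4):
    s=arm.observe(); M=Ro.from_rotvec(s["ee_rot"]).as_matrix()
    print(round(s["clock"],2),"turned",(np.radians(57.64)-np.arctan2(M[1,1],M[0,1])).round(4),"z",round(s["position"][2],4),np.round(s["force"],1),np.round(s["ft_torque"],3),"effort7",round(s["joint_efforts"][6],3))
    if i<3: pic("top")
E
python3 tq.py
```

```text
6.6 turned 0.7203 z 0.0717 [-3.2 -2.2  5.7] [-0.562  0.893 -0.039] effort7 -0.475
6.65 turned 0.7193 z 0.0717 [-3.4 -1.8  5.4] [-0.613  0.847 -0.041] effort7 -0.123
6.7 turned 0.719 z 0.0717 [-2.9 -2.   5.2] [-0.569  0.869 -0.106] effort7 0.021
6.75 turned 0.719 z 0.0717 [-4.  -1.7  5.1] [-0.566  0.886 -0.053] effort7 0.058
```

Request:
carry_out(
  claw=[0.8, 0.8],
  delta_pos=[
    [0, 0, 0.025],
    [0, 0, 0.025],
  ],
  angular=[
    [0, 0, 0.03],
    [0, 0, 0.03],
  ],
)

```text
clock: 6.95
position: [0.4853, 0.1387, 0.0712]
ee_rot: [-1.956, -2.457, 0.002]
force: [-2.8, -2.0, 6.6]
width: 0.151
gripper_force: 25.0
```

```bash
python3 tq.py
```

```text
6.95 turned 0.7799 z 0.0712 [-2.8 -2.   6.6] [-0.618  0.992  0.04 ] effort7 0.455
7.0 turned 0.7819 z 0.0712 [-3.9 -0.9  6.3] [-0.629  0.991  0.001] effort7 0.262
7.05 turned 0.7799 z 0.0712 [-3.  -1.4  6.4] [-0.551  1.021 -0.035] effort7 -0.364
7.1 turned 0.7791 z 0.0712 [-3.5 -2.4  6. ] [-0.593  0.965 -0.072] effort7 -0.101
```

Request:
carry_out(
  claw=[0.8, 0.8],
  delta_pos=[
    [0, 0, 0.025],
    [0, 0, 0.025],
  ],
  angular=[
    [0, 0, 0.03],
    [0, 0, 0.03],
  ],
)

```text
clock: 7.3
position: [0.4852, 0.1387, 0.0707]
ee_rot: [-2.029, -2.397, 0.002]
force: [-3.7, -1.0, 6.6]
width: 0.152
gripper_force: 25.0
```

```bash
python3 tq.py
```

```text
7.3 turned 0.84 z 0.0707 [-3.7 -1.   6.6] [-0.63   1.05   0.069] effort7 0.458
7.35 turned 0.8419 z 0.0707 [-3.7 -3.   7.7] [-0.696  1.07  -0.004] effort7 0.266
7.4 turned 0.8399 z 0.0707 [-3.5 -1.6  6.3] [-0.614  1.067 -0.023] effort7 -0.359
7.45 turned 0.8391 z 0.0707 [-4.1 -2.6  6.6] [-0.609  1.069 -0.015] effort7 -0.098
```

Request:
carry_out(
  claw=[0.8, 0.8],
  delta_pos=[
    [0, 0, 0.015],
    [0, 0, 0.015],
  ],
  angular=[
    [0, 0, 0.02],
    [0, 0, 0.02],
  ],
)

```text
clock: 7.65
position: [0.4851, 0.1387, 0.0704]
ee_rot: [-2.076, -2.356, 0.003]
force: [-5.0, -1.9, 6.5]
width: 0.148
gripper_force: 25.0
```

```bash
python3 tq.py
```

```text
7.65 turned 0.8795 z 0.0704 [-5.  -1.9  6.5] [-0.624  1.132  0.037] effort7 0.287
7.7 turned 0.8808 z 0.0704 [-3.9 -2.1  7.1] [-0.706  1.125  0.047] effort7 0.159
7.75 turned 0.8796 z 0.0704 [-3.9 -1.6  6.2] [-0.585  1.045  0.02 ] effort7 -0.257
7.8 turned 0.879 z 0.0704 [-4.1 -2.6  6. ] [-0.62   1.082 -0.019] effort7 -0.082
```

Request:
carry_out(
  claw=[0.8, 0.8],
  delta_pos=[
    [0, 0, 0.015],
    [0, 0, 0.015],
  ],
  angular=[
    [0, 0, 0.02],
    [0, 0, 0.02],
  ],
)

```text
clock: 8.0
position: [0.4851, 0.1386, 0.0701]
ee_rot: [-2.123, -2.314, 0.003]
force: [-4.7, -1.3, 6.1]
width: 0.151
gripper_force: 25.0
```

```bash
python3 tq.py
```

```text
8.0 turned 0.9196 z 0.0701 [-4.7 -1.3  6.1] [-0.604  1.168  0.007] effort7 0.287
8.05 turned 0.9208 z 0.07 [-4.7 -2.5  6.7] [-0.671  1.118  0.054] effort7 0.159
8.1 turned 0.9195 z 0.0701 [-3.7 -2.1  6.7] [-0.629  1.153  0.04 ] effort7 -0.256
8.15 turned 0.919 z 0.0701 [-4.2 -2.3  6.2] [-0.668  1.137 -0.029] effort7 -0.082
```

Request:
carry_out(
  claw=[0.8, 0.8],
  delta_pos=[
    [0, 0, 0.02],
    [0, 0, 0.02],
  ],
  angular=[
    [0, 0, 0.03],
    [0, 0, 0.03],
  ],
)

```text
clock: 8.35
position: [0.4849, 0.1386, 0.0696]
ee_rot: [-2.191, -2.249, 0.003]
force: [-4.1, -2.2, 5.9]
width: 0.152
gripper_force: 25.0
```

```bash
python3 tq.py
```

```text
8.35 turned 0.9799 z 0.0696 [-4.1 -2.2  5.9] [-0.654  1.198  0.093] effort7 0.451
8.4 turned 0.9819 z 0.0696 [-3.6 -2.7  6.2] [-0.664  1.174  0.006] effort7 0.259
8.45 turned 0.9799 z 0.0696 [-4.4 -1.6  6.4] [-0.606  1.155 -0.09 ] effort7 -0.364
8.5 turned 0.9791 z 0.0696 [-4.2 -2.4  6. ] [-0.611  1.135 -0.039] effort7 -0.103
```

Request:
carry_out(
  claw=[0.8, 0.8],
  delta_pos=[
    [0, 0, 0.015],
    [0, 0, 0.015],
  ],
  angular=[
    [0, 0, 0.02],
    [0, 0, 0.02],
  ],
)

```text
clock: 8.7
position: [0.4849, 0.1386, 0.0693]
ee_rot: [-2.235, -2.206, 0.003]
force: [-4.8, -2.2, 6.5]
width: 0.153
gripper_force: 25.0
```

```bash
python3 tq.py
```

```text
8.7 turned 1.0195 z 0.0693 [-4.8 -2.2  6.5] [-0.592  1.209  0.104] effort7 0.282
8.75 turned 1.0208 z 0.0693 [-4.4 -2.8  5.5] [-0.694  1.194  0.028] effort7 0.155
8.8 turned 1.0195 z 0.0693 [-5.1 -2.4  6.2] [-6.430e-01  1.223e+00  1.000e-03] effort7 -0.259
8.85 turned 1.0189 z 0.0693 [-5.6 -2.2  5.1] [-0.62   1.219 -0.019] effort7 -0.085
```

Request:
carry_out(
  claw=[0.8, 0.8],
  delta_pos=[
    [0, 0, 0.015],
    [0, 0, 0.015],
  ],
  angular=[
    [0, 0, 0.02],
    [0, 0, 0.02],
  ],
)

```text
clock: 9.05
position: [0.4848, 0.1387, 0.069]
ee_rot: [-2.279, -2.16, 0.003]
force: [-4.9, -1.5, 5.8]
width: 0.152
gripper_force: 25.0
```

```bash
python3 tq.py
```

```text
9.05 turned 1.0595 z 0.069 [-4.9 -1.5  5.8] [-0.637  1.225  0.036] effort7 0.282
9.1 turned 1.0608 z 0.069 [-4.4 -3.   5.6] [-0.674  1.257  0.048] effort7 0.155
9.15 turned 1.0594 z 0.069 [-4.7 -2.4  5. ] [-0.579  1.287  0.022] effort7 -0.259
9.2 turned 1.0589 z 0.069 [-4.  -1.5  6.1] [-0.657  1.225 -0.052] effort7 -0.085
```

Request:
carry_out(
  claw=[0.8, 0.8],
  delta_pos=[
    [0, 0, 0.015],
    [0, 0, 0.015],
  ],
  angular=[
    [0, 0, 0.02],
    [0, 0, 0.02],
  ],
)

```text
clock: 9.4
position: [0.4847, 0.1387, 0.0687]
ee_rot: [-2.322, -2.114, 0.004]
force: [-5.2, -2.1, 6.6]
width: 0.149
gripper_force: 25.0
```

```bash
python3 tq.py
```

```text
9.4 turned 1.0994 z 0.0687 [-5.2 -2.1  6.6] [-0.588  1.267  0.081] effort7 0.281
9.45 turned 1.1007 z 0.0687 [-5.4 -2.6  6.5] [-0.618  1.295 -0.003] effort7 0.155
9.5 turned 1.0995 z 0.0686 [-4.5 -2.   5.8] [-0.561  1.317  0.034] effort7 -0.258
9.55 turned 1.0989 z 0.0687 [-5.1 -2.5  6. ] [-0.647  1.273 -0.005] effort7 -0.085
```

Request:
carry_out(
  claw=[0.8, 0.8, 0.8],
  delta_pos=[
    [0, 0, 0.02],
    [0, 0, 0.02],
    [0, 0, 0],
  ],
  angular=[
    [0, 0, 0.03],
    [0, 0, 0.03],
    [0, 0, 0],
  ],
)

```text
clock: 9.85
position: [0.4846, 0.1386, 0.0682]
ee_rot: [-2.384, -2.043, 0.004]
force: [-4.9, -1.5, 5.9]
width: 0.153
gripper_force: 24.9
```

```bash
python3 tq.py
```

```text
9.85 turned 1.1597 z 0.0682 [-4.9 -1.5  5.9] [-0.57   1.301  0.029] effort7 -0.365
9.9 turned 1.1591 z 0.0682 [-4.1 -1.8  4.9] [-0.577  1.338 -0.04 ] effort7 -0.106
9.95 turned 1.1588 z 0.0682 [-4.7 -1.8  5.7] [-0.547  1.282 -0.045] effort7 0.0
10.0 turned 1.1588 z 0.0682 [-4.6 -2.1  4.8] [-0.596  1.254 -0.085] effort7 0.028
```

Request:
carry_out(
  claw=[0.8, 0.8, 0.8],
  delta_pos=[
    [0, 0, 0.02],
    [0, 0, 0.02],
    [0, 0, 0],
  ],
  angular=[
    [0, 0, 0.025],
    [0, 0, 0.025],
    [0, 0, 0],
  ],
)

```text
clock: 10.3
position: [0.4846, 0.1387, 0.0678]
ee_rot: [-2.435, -1.983, 0.004]
force: [-5.3, -1.5, 5.3]
width: 0.15
gripper_force: 24.9
```

```bash
python3 tq.py
```

```text
10.3 turned 1.2095 z 0.0678 [-5.3 -1.5  5.3] [-0.532  1.335 -0.004] effort7 -0.31
10.35 turned 1.2089 z 0.0678 [-4.2 -1.4  5.1] [-0.609  1.381 -0.011] effort7 -0.094
10.4 turned 1.2089 z 0.0678 [-4.7 -2.2  5.1] [-0.539  1.369 -0.016] effort7 -0.006
10.45 turned 1.2088 z 0.0678 [-5.6 -2.6  5.7] [-0.582  1.336  0.026] effort7 0.017
```

Request:
carry_out(
  claw=[0.8, 0.8, 0.8],
  delta_pos=[
    [0, 0, 0.015],
    [0, 0, 0.015],
    [0, 0, 0],
  ],
  angular=[
    [0, 0, 0.02],
    [0, 0, 0.02],
    [0, 0, 0],
  ],
)

```text
clock: 10.75
position: [0.4845, 0.1387, 0.0675]
ee_rot: [-2.473, -1.935, 0.004]
force: [-6.9, -2.3, 5.3]
width: 0.154
gripper_force: 24.9
```

```bash
python3 tq.py
```

```text
10.75 turned 1.2493 z 0.0675 [-6.9 -2.3  5.3] [-0.548  1.399 -0.03 ] effort7 -0.263
10.8 turned 1.2487 z 0.0675 [-5.6 -2.1  7. ] [-0.588  1.459 -0.019] effort7 -0.09
10.85 turned 1.2488 z 0.0675 [-5.6 -1.6  6.2] [-0.526  1.452  0.027] effort7 -0.02
10.9 turned 1.2487 z 0.0675 [-5.2 -1.7  6.1] [-0.577  1.472  0.035] effort7 -0.001
```

Request:
carry_out(
  claw=[0.8, 0.8, 0.8],
  delta_pos=[
    [0, 0, 0.015],
    [0, 0, 0.015],
    [0, 0, 0],
  ],
  angular=[
    [0, 0, 0.02],
    [0, 0, 0.02],
    [0, 0, 0],
  ],
)

```text
clock: 11.2
position: [0.4845, 0.1387, 0.0674]
ee_rot: [-2.511, -1.885, 0.004]
force: [-6.0, -3.0, 10.8]
width: 0.154
gripper_force: 25.0
```

```bash
python3 tq.py
```

```text
11.2 turned 1.2893 z 0.0674 [-6.  -3.  10.8] [-0.602  1.747  0.052] effort7 -0.322
11.25 turned 1.2888 z 0.0674 [-6.6 -1.9 11. ] [-0.652  1.728  0.034] effort7 -0.143
11.3 turned 1.2886 z 0.0674 [-6.9 -1.6 10.5] [-0.66   1.744 -0.018] effort7 -0.071
11.35 turned 1.2886 z 0.0674 [-6.4 -2.5 10.2] [-0.642  1.711  0.086] effort7 -0.054
```

Request:
carry_out(
  claw=[0.8, 0.8, 0.8],
  delta_pos=[
    [0, 0, 0],
    [0, 0, 0],
    [0, 0, 0],
  ],
  angular=[
    [0, 0, 0.01],
    [0, 0, 0.01],
    [0, 0, 0],
  ],
)

```text
clock: 11.65
position: [0.4844, 0.1387, 0.0674]
ee_rot: [-2.53, -1.86, 0.004]
force: [-7.2, -2.7, 11.8]
width: 0.151
gripper_force: 25.0
```

```bash
python3 tq.py
```

```text
11.65 turned 1.3087 z 0.0674 [-7.2 -2.7 11.8] [-0.633  1.733  0.146] effort7 -0.261
11.7 turned 1.3086 z 0.0674 [-6.7 -3.4  9.4] [-0.62   1.733  0.083] effort7 -0.17
11.75 turned 1.3085 z 0.0674 [-5.7 -1.7  9.9] [-0.611  1.737  0.135] effort7 -0.134
11.8 turned 1.3085 z 0.0674 [-6.7 -2.2 10.1] [-0.62   1.787  0.164] effort7 -0.125
```

The sole has touched: the upward force jumped and the turning torque is rising. I let go and lift straight up.

Request:
carry_out(
  claw=[2, 3, 4.5, 4.5, 4.5, 4.5, 4.5, 4.5, 4.5, 4.5, 4.5, 4.5, 4.5, 4.5, 4.5, 4.5, 4.5],
  delta_pos=[
    [0, 0, 0],
    [0, 0, 0],
    [0, 0, 0],
    [0, 0, 0],
    [0, 0, 0],
    [0, 0, 0],
    [0, 0, -0.5],
    [0, 0, -1],
    [0, 0, -2],
    [0, 0, -3],
    [0, 0, -3],
    [0, 0, -3],
    [-3, 0, -2],
    [-4, 0, 0],
    [-4, 0, 0],
    [-4, 0, 0],
    [-4, 0, 0],
  ],
  angular=[
    [0, 0, 0],
    [0, 0, 0],
    [0, 0, 0],
    [0, 0, 0],
    [0, 0, 0],
    [0, 0, 0],
    [0, 0, 0],
    [0, 0, 0],
    [0, 0, 0],
    [0, 0, 0],
    [0, 0, 0],
    [0, 0, 0],
    [0, 0, 0],
    [0, 0, 0],
    [0, 0, 0],
    [0, 0, 0],
    [0, 0, 0],
  ],
)

```text
clock: 13.5
position: [0.4285, -0.0436, 0.2133]
ee_rot: [-2.532, -1.859, -0.002]
force: [0.1, -0.8, 1.0]
width: 0.49
gripper_force: 0.0
```

```bash
python3 st.py; python3 - <<'E'
from h import *
o=[]
R=[]
for n,c in(("scene",(160,130,290,260)),("top",(160,130,290,260))):
    p=pic(n); o.append(cv2.resize(p["frame"][c[1]:c[3],c[0]:c[2],::-1],(395,395),interpolation=cv2.INTER_CUBIC))
    r=arm.place_of("egg_stone",p); print([np.array(d["centre"])*[512,384] for d in r][:1])
    for l in("knob_grip",):
        r=arm.place_of(l,p); print(n,[(np.array(d["centre"])*[512,384],d["conf"]) for d in r])
T=p; g=cv2.cvtColor(T["frame"],cv2.COLOR_RGB2GRAY); m=(g<60).astype(np.uint8)
n,L,st,c=cv2.connectedComponentsWithStats(m)
i=np.argmin([np.hypot(*(c[k]-[211,209])) if k and st[k,4]>30 else 999 for k in range(n)])
W=np.array([atz(T,q,.077)[:2] for q in np.argwhere(L==i)[:,::-1].astype(float)]); w,v=np.linalg.eigh(np.cov(W.T)); print(st[i],np.degrees(np.arctan2(v[1,1],v[0,1]))%180)
cv2.imwrite("pics/b.png",np.hstack(o))
E
```

```text
13.5 [ 0.4285 -0.0436  0.2133] yang -17.42
to knob tool cm [19.14 -0.04 13.6 ]
[ 0.15 -0.82  1.04] [-0.142  0.04  -0.024] 4.507013515442012 0.0 [-0.73  0.17  0.83  2.11 -0.16  0.92 -0.11]
[array([237.0048, 206.5152])]
scene []
[array([246.016, 196.8  ])]
top [(array([210.5856, 211.8912]), 0.59)]
[203 205   7   7  33] 57.77429526473307
```

View pics/b.png

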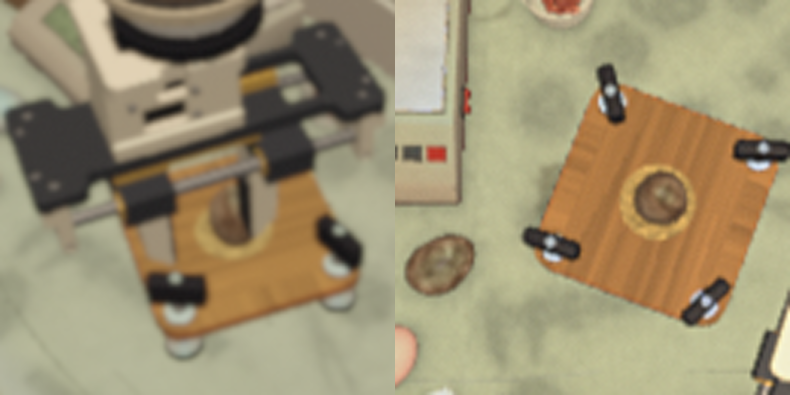

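The bar now lies at about 73° in the top view ((527,237) to (577,252)), as turned. The egg still stands in the middle at (660,197), and the gripper is clear.

```bash
python3 -c "
from cell import arm
print(arm.sign_off())"
```

```text
the job is handed in; nothing more can be done
None
```

I turned the hanging foot's knob about 1.31 rad clockwise until its sole just touched the table, then let go; the egg still stands in the middle of the plinth, and I handed the job in at about 14 s.

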